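Gauge a dry stone joint with a taper feeler

TASK

Draw the steel taper feeler out of the tool rack and ease it, point down, into the joint between the fixed limestone slab and the sprung one until it drags snugly on both faces: a steady push of about 8 N, so that the sprung slab just gives by one to three millimetres. Do not drive it in hard, and leave the chisel, the mallet and the stone offcut alone. Finish still gripping the feeler, upright and still at that depth, so that the mason can read it.

Things in the scene. Friction and masses are not known exactly. Their poses are not given: they have to be found in the camera images.
- feeler: Taper feeler, about 0.22 kg, stands point-down in a rack slot. Origin: middle of the blade's tip; z up to the handle, x across thickness, y across width. Steel blade 25 mm wide, 95 long, a wedge 3 mm thick at the tip, 12.5 at the top, both faces sloping alike; above it a flange 30 x 40 x 6 (x, y, z) that rests on the rack, then a wooden handle 20 (x) by 32 (y), from z = 101 to 161 mm.
- feeler_handle (a point): Middle of the feeler's wooden handle, 131 mm above its tip; axes as the feeler's.
- rack: Fixed wooden tool rack, 200 (x) x 75 (y) x 110 mm high: a 14 mm board on two end legs, open beneath. Origin: centre of its footprint. Two slots, 28 (x) x 16 mm (y), go through the board at x = -55 and +55 mm; the feeler stands in one (its thickness along the rack's y), the chisel in the other. Lift the feeler straight up by over 100 mm to clear.
- fixed_slab: Fixed pale limestone slab, 60 mm thick, 140 mm long, on a steel bed 10 mm thick. Origin: at bench level under the middle of its joint face. x points square out of that face towards the sprung slab, y runs along the joint (from -70 to +70 mm). The slab fills x = -60 to 0 mm; its top is at z = 105 mm.
- joint_mouth (a point): Mid-length on the plane of the fixed slab's joint face, at the slab's top, 105 mm above the bench; axes as the slab's. Both slabs' upper edges are chamfered 8 x 8 mm, so the joint opens upwards as a V; below, its faces are upright and parallel, 5 to 7 mm apart (varies). The middle of the joint is halfway from here to sprung_face.
- sprung_face (a point): The same point on the sprung slab's joint face, 105 mm above the bench; moves with the slab. The sprung slab is 40 mm thick, 140 mm long, as high, chamfered alike; x points away from the fixed slab; behind it stand two coil springs and a steel bracket 85 mm high.
- sprung_slab (a joint): How far the sprung slab is pushed back from the fixed one, m: 0 at rest, at most 0.008. The springs press with 2 N at 0 and 3 N more per mm. Each 10 mm of extra blade depth after first contact pushes it back up to 1 mm.
- chisel: Bystander: steel stone chisel with a round 22 mm shank and 30 mm round head, standing in the rack's other slot, 159 mm long. Origin at its cutting edge.
- mallet: Bystander: white nylon mason's mallet standing on its head, 84 mm wide, 193 mm tall. Origin under its centre.
- offcut: Bystander: limestone offcut 85 x 60 x 45 mm on the bench. Origin under its centre.
Things that resemble listed ones, but are neither listed nor needed, are in the scene too. Leave any blue, green or orange look-alike of the feeler alone.

How it is judged:
On the way, in this order (a step that is already met when the one before it is completed fails the run):
1. the feeler is drawn up clear of the rack in the gripper (height (world z) of feeler above 0.11 m and contact force between the fingers and feeler above 1 N), for 0.1 s.
2. its tip is down in the joint, between the two faces (z of feeler in the frame of fixed_slab below 0.097 m and x of feeler in the frame of fixed_slab above -0.002 m and x of feeler in the frame of sprung_face below 0.002 m and y of feeler in the frame of fixed_slab between -0.055 and 0.055 m), for 0.05 s.
At the end, for the whole second after the job is handed in: The gripper still holds the feeler at rest, upright within 7 degrees, square to the joint within 9, its tip 20 mm or more below the slab tops, 15 mm or more from the joint's ends, clear of the bed, pressed over 1.5 N by each slab, the sprung slab pushed back 0.5 to 4 mm (contact force between the fingers and feeler above 2 N and z of feeler in the frame of fixed_slab between 0.0115 and 0.085 m and y of feeler in the frame of fixed_slab between -0.055 and 0.055 m and angle between feeler's own z axis and vertical below 0.12 rad and angle between the x axis of feeler and the x axis of fixed_slab, either way round below 0.15 rad and value of joint sprung_slab between 0.0005 and 0.004 m and contact force between feeler and sprung_slab above 1.5 N and contact force between feeler and fixed_slab above 1.5 N and linear speed of feeler below 0.01 m/s and velocity of joint sprung_slab between -0.003 and 0.003 m/s); the arm keeps its last pose, push and grip.
It fails at once if the feeler is driven in hard: the sprung slab is pushed back by more than 6 mm (value of joint sprung_slab above 0.006 m).
It fails at once if the chisel is pulled out or knocked (distance of chisel from where it was at the start of the episode above 0.02 m).
It fails at once if the mallet is disturbed (distance of mallet from where it was at the start of the episode above 0.02 m).
It fails at once if the offcut is disturbed (distance of offcut from where it was at the start of the episode above 0.02 m).
It also fails if it takes over 40 s, if anything falls off the work surface, if the arm or the gripper's body presses on something with over 40 N, if the wrist force passes 120 N, or if a joint passes its speed limit or range.

ROBOT

A 6-joint arm with a two-finger parallel gripper is mounted at the origin on the work surface. World frame = base frame: x ahead of the robot, y to its left, z up, the work surface at z = 0. Lengths are in m, angles in rad, forces in N, time in s.
With the tool pointing down it reaches from about 0.4 to 0.825 m from the base axis. Payload 7 kg.
Tool frame: the origin (TCP) lies on the centre line of the jaws, within the pads' length; the fingertips stand 22 mm ahead of it and the grasp point (between the pads) lies 3 mm ahead of it; z points along the fingers, y is the line along which they close (so a half turn about z gives the same grasp; the last joint's range is limited). The gripper opens to 88 mm and grips with 3 to 60 N. Pads are 19 mm wide; open, the fingers measure 130 mm over their backs; the gripper's body (78 mm by 193 mm) begins 47 mm behind the grasp point.
Start: joints at [1.399, 0.359, 0.012, 0, -1.224, -0.288], TCP at [0.3, 0.605, 0.249] pointing down, gripper open.
Joint ranges: [-3.07, 3.07], [-1.43, 2.12], [-1.02, 1.25], [-3.03, 1.67], [-3.05, -0], [-3.03, 3.03]. Speed limits (rad/s): [2.39, 2.39, 3.01, 3.14, 3.14, 3.14].

INTERFACE

Orientations are given as [roll, pitch, yaw] about the fixed x, y, z axes, in that order (R = Rz(yaw) Ry(pitch) Rx(roll)).
In Python, from station import monitor, viewer, order gives the robot as it stands. The module is installed in compiled form; this text tells all that it offers.
- The arm moves only by the tool servo_tool, never from a script. Its argument "targets" is a list of rows, each an object with "angular": the turn, a rotation vector about the tool's x, y, z in degrees, a list of three; "xyz": the shift along the tool's x, y, z in cm, a list of three; "claw": the finger opening in cm, from 0 to 8.76. A call has 1 to 20 rows; each row shifts and turns the commanded pose from where the row before left it, along the tool's axes as they then stand; what a row does not reach is not made up. A row lasts 1/10 s, in which the tool goes at most 50 mm and 8.59 degrees, less where a joint would pass 70% of its speed; a pose out of reach is approached as far as the arm can. A call is refused whole if a number of a shift passes 5 or a number of a turn 8.59, either way. A call with a gripper value outside its range is refused whole. The fingers move at their own pace and stop on an object; "force" is the grip in N (left out, the last holds). Time passes only in rows, so rows that do not move let the fingers close. It gives the time, the measured TCP pose, the force, the opening and the grip force at its end, in the units of the state.
- monitor.get_state(): the state, without advancing time (a new reading comes with each control period).
- viewer.grab_frame(name): name is "side" or "top"; returns a dict with "color" (400x640x3 uint8, blue, green, red), "fovy" (degrees; the focal length in pixels is half the picture's height over the tangent of half this angle, whatever the lens; pixels are square), "cx", "cy" (the principal point, pixels), "R" (3x3) and "t" (3): a world point X has camera coordinates R X + t. Camera axes: x right, y down, z forward; pixel columns grow to the right and rows downward; lengths in m; the calibration is good to about 2 mm. A picture is of the moment at which its call begins. There is no depth.
- order.job_done(): hands the job in; it is judged then, once.
The state is a dict: "t": time; "q": joint angles; "qd": joint speeds; "joint_efforts": joint torques, N m; "eef_pos": TCP position; "ee_rot": TCP orientation; "force": force on the tool from outside, world axes, zero at the start; "moment": the same for the moment, N m; "width": finger opening in m; "gripper_force": force on a finger pad.
Only numpy, scipy, OpenCV 4.12 (cv2) and the standard library are available. Lean on these libraries where they do the work, as an engineer would, in place of code of your own. Each camera call takes 0.05 s, during which the arm holds its last target. There are 200 camera calls.

## Working session

There is one attempt and no reset: what is moved stays moved. The work goes in short steps, Python scripts to look and compute and a tool call to move; the robot and the scene stay as the last step left them, time stands still between calls to the robot, and variables do not carry over. Pictures are saved under pics/ and viewed, at most 10 in all, crops included, and the job is handed in when it is done.

Besides the shell and the picture viewer there is one more tool, called after "Call:" as name(argument=value, ...) on one line, values as JSON. servo_tool: Moves the arm, as the interface text tells. Its arguments: {"type":"object","properties":{"targets":{"type":"array"},"force":{"type":"number"}},"required":["targets"]}

```bash
mkdir -p pics; cat > h.py <<'E'
import numpy as np,cv2,pickle
from station import monitor,viewer,order
def grab(n,tag):
    f=viewer.grab_frame(n); cv2.imwrite(f'pics/{tag}.png',f['color']); pickle.dump(f,open(f'pics/{tag}.pkl','wb')); return f
def load(tag): return pickle.load(open(f'pics/{tag}.pkl','rb'))
def foc(f): return 200/np.tan(np.radians(f['fovy'])/2)
def atz(f,u,v,z):
    R=np.array(f['R']);t=np.array(f['t']);d=R.T@np.array([(u-f['cx'])/foc(f),(v-f['cy'])/foc(f),1]);c=-R.T@t
    return c+d*(z-c[2])/d[2]
def proj(f,X):
    p=np.array(f['R'])@np.array(X)+np.array(f['t']);return foc(f)*p[:2]/p[2]+[f['cx'],f['cy']]
E
python3 - <<'E'
from h import *
for n in('top','side'):
    f=grab(n,n+'0');print(n,f['fovy'],f['cx'],f['cy'],-np.array(f['R']).T@f['t'],np.round(f['R'],3).tolist(),{k for k in f})
print(monitor.get_state())
E
```

```text
top 44.2239191561385 312.0672448582557 201.63054077296314 [0.43032412 0.0572329  1.46538865] [[-0.013, -1.0, 0.016], [-0.991, 0.011, -0.135], [0.135, -0.018, -0.991]] {'cx', 'R', 'color', 't', 'fovy', 'cy'}
side 43.91474791010279 325.39946630811727 201.91160196313555 [ 0.50544969 -0.90346868  1.03709697] [[0.993, -0.115, 0.01], [-0.073, -0.693, -0.718], [0.089, 0.712, -0.696]] {'cx', 'R', 'color', 't', 'fovy', 'cy'}
{'t': 0.1, 'q': array([ 1.39907567e+00,  3.59320731e-01,  1.11305509e-02, -2.74961416e-04,
       -1.22411946e+00, -2.88072648e-01]), 'qd': array([-0.00150222, -0.00239599,  0.0030114 ,  0.00085029,  0.00176455,
        0.00037071]), 'joint_efforts': array([-2.38002700e-03, -5.84162557e+01,  2.93752509e+01,  7.01562077e+00,
        1.02320398e-02, -5.20163394e-05]), 'eef_pos': array([0.29940689, 0.60449786, 0.2477102 ]), 'ee_rot': array([ 3.14006826e+00, -1.82131833e-04, -4.59886784e-01]), 'force': array([ 0.03721434,  0.35532914, -0.07830325]), 'moment': array([-0.00646125,  0.05413998,  0.02260522]), 'gripper_force': 0.0, 'width': 0.08764700929817144}
```

View pics/top0.png

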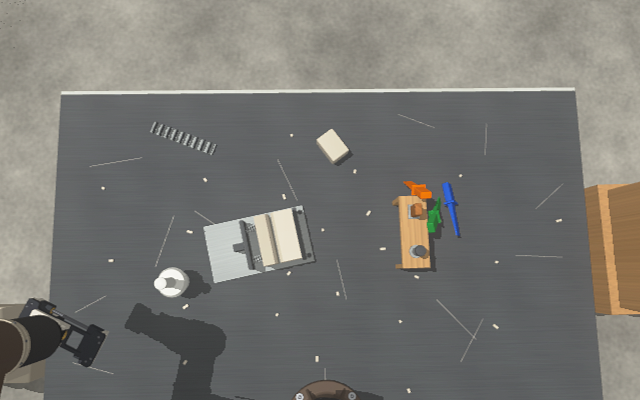

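View pics/side0.png

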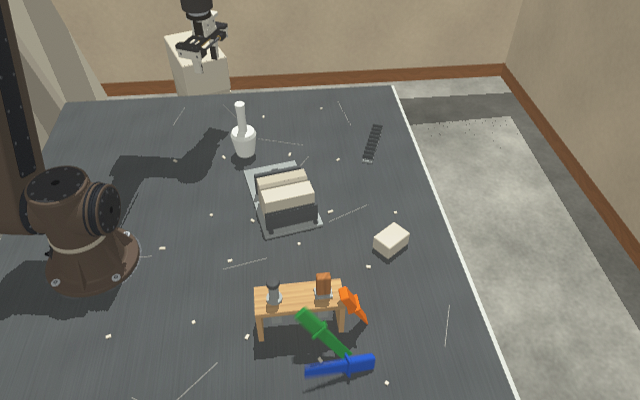

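The top view shows the slabs around (265,240), the rack at (415,232) with the feeler near (418,211), and the chisel at (420,252). In the side view the feeler is at (323,288) and the slabs at (285,195). Next I'll enlarge these areas.

```bash
python3 - <<'E'
from h import *
t=cv2.imread('pics/top0.png');s=cv2.imread('pics/side0.png')
def c(i,u,v,w,h):return cv2.resize(i[v:v+h,u:u+w],(400,300),interpolation=cv2.INTER_CUBIC)
a=np.vstack([np.hstack([c(t,200,195,120,90),c(t,375,180,120,90)]),np.hstack([c(s,235,155,100,75),c(s,250,260,100,75)])])
cv2.imwrite('pics/c0.png',a)
E
```

```text
(no output)
```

View pics/c0.png

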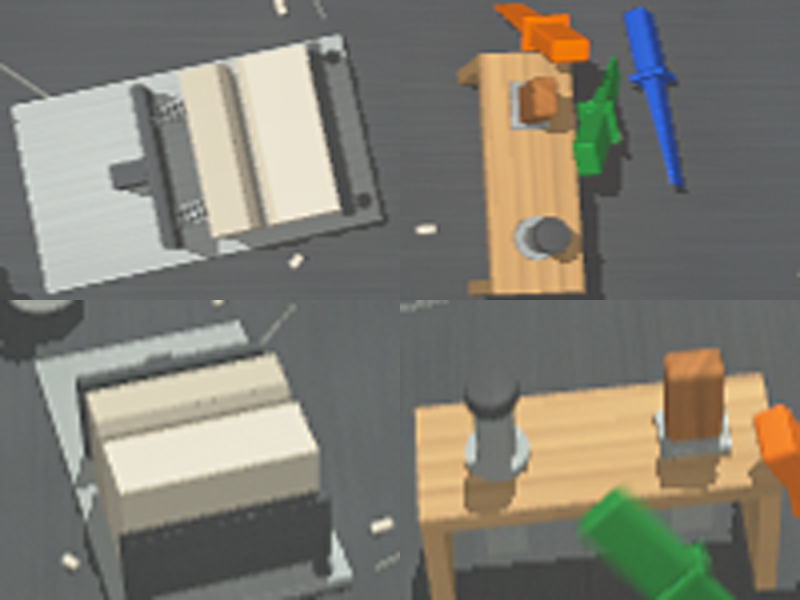

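```bash
cat > rect.py <<'E'
from h import *
# rectified patch: a along u-dir, b perpendicular; returns image sampled on plane z
def rect(f,c,yaw,z,A,B,step=.0005):
    a=np.arange(-A,A,step);b=np.arange(-B,B,step)
    ga,gb=np.meshgrid(a,b); X=np.stack([c[0]+ga*np.cos(yaw)-gb*np.sin(yaw),c[1]+ga*np.sin(yaw)+gb*np.cos(yaw),np.full_like(ga,z)],-1)
    p=X@np.array(f['R']).T+np.array(f['t']);uv=foc(f)*p[...,:2]/p[...,2:]+[f['cx'],f['cy']]
    return a,b,cv2.remap(f['color'],uv.astype(np.float32),None,cv2.INTER_LINEAR)
E
python3 - <<'E'
from rect import *
T=load('top0');S=load('side0')
print('rack corners',[np.round(atz(T,u,v,.11)[:2],4).tolist() for u,v in((399.6,196.5),(402,268),(427.5,198),(429.6,268))])
print('joint fixed edge',[np.round(atz(T,u,v,.105)[:2],4).tolist() for u,v in((272,211.5),(282.5,262))],'fixed outer',[np.round(atz(T,u,v,.105)[:2],4).tolist() for u,v in((291.5,207.6),(302,258))])
p,q=atz(T,272,211.5,.105),atz(T,282.5,262,.105); c=(p+q)/2
best=[]
for n,f in(('T',T),('S',S)):
    r=[]
    for d in np.radians(np.arange(60,125,.5)):
        a,b,im=rect(f,c,d,.105,.07,.045); pr=cv2.cvtColor(im[:, 0:],cv2.COLOR_BGR2GRAY)[30:150].mean(0)
        r.append((np.abs(np.diff(pr)).max(),np.degrees(d)))
    print(n,max(r))
    d=np.radians(max(r)[1]); a,b,im=rect(f,c,d,.105,.07,.045);pr=cv2.cvtColor(im,cv2.COLOR_BGR2GRAY)[30:150].mean(0)
    print(c,[(round(1000*x),int(v)) for x,v in zip(a[::4],pr[::4])])
E
```

```text
rack corners [[0.6265, -0.2116], [0.4287, -0.2108], [0.6214, -0.2896], [0.4276, -0.2866]]
joint fixed edge [[0.589, 0.1446], [0.4494, 0.1162]] fixed outer [[0.5993, 0.0903], [0.4596, 0.0626]]
T (np.float64(16.508333333333326), np.float64(102.0))
[0.51919143 0.1303525  0.105     ] [(-70, 125), (-68, 116), (-66, 98), (-64, 82), (-62, 76), (-60, 76), (-58, 74), (-56, 85), (-54, 136), (-52, 196), (-50, 225), (-48, 229), (-46, 228), (-44, 227), (-42, 227), (-40, 227), (-38, 227), (-36, 227), (-34, 227), (-32, 227), (-30, 227), (-28, 227), (-26, 227), (-24, 227), (-22, 227), (-20, 228), (-18, 228), (-16, 228), (-14, 228), (-12, 228), (-10, 228), (-8, 228), (-6, 228), (-4, 228), (-2, 225), (0, 219), (2, 214), (4, 209), (6, 188), (8, 151), (10, 119), (12, 116), (14, 132), (16, 146), (18, 150), (20, 157), (22, 183), (24, 206), (26, 215), (28, 215), (30, 215), (32, 214), (34, 215), (36, 215), (38, 214), (40, 215), (42, 215), (44, 215), (46, 215), (48, 216), (50, 217), (52, 208), (54, 177), (56, 143), (58, 126), (60, 125), (62, 126), (64, 127), (66, 127), (68, 127)]
S (np.float64(11.25), np.float64(100.0))
[0.51919143 0.1303525  0.105     ] [(-70, 144), (-68, 144), (-66, 144), (-64, 143), (-62, 142), (-60, 143), (-58, 151), (-56, 171), (-54, 196), (-52, 218), (-50, 229), (-48, 231), (-46, 230), (-44, 229), (-42, 229), (-40, 229), (-38, 229), (-36, 229), (-34, 229), (-32, 229), (-30, 229), (-28, 229), (-26, 229), (-24, 229), (-22, 229), (-20, 228), (-18, 228), (-16, 228), (-14, 228), (-12, 229), (-10, 229), (-8, 229), (-6, 224), (-4, 210), (-2, 184), (0, 157), (2, 146), (4, 152), (6, 164), (8, 172), (10, 175), (12, 174), (14, 173), (16, 175), (18, 181), (20, 190), (22, 200), (24, 209), (26, 212), (28, 212), (30, 212), (32, 212), (34, 212), (36, 212), (38, 212), (40, 212), (42, 213), (44, 214), (46, 213), (48, 207), (50, 191), (52, 162), (54, 123), (56, 88), (58, 75), (60, 80), (62, 90), (64, 99), (66, 105), (68, 110)]
```

```bash
python3 - <<'E'
from rect import *
T=load('top0');S=load('side0')
print(atz(T,418.5,209.4,.176),atz(S,323.3,272.5,.176),proj(T,[.581,-.25,.176]),proj(S,[.581,-.25,.176]))
for n,f in(('T',T),('S',S)):
    for z in(.176,):
        a,b,im=rect(f,(.581,-.25),-.009,z,.03,.03)
        im=cv2.resize(im,None,fx=3,fy=3);cv2.drawMarker(im,(180,180),(255,0,0));cv2.rectangle(im,(180-96,180-60),(180+96,180+60),(255,0,0));cv2.imwrite(f'pics/r{n}.png',im[::-1])
cv2.imwrite('pics/r.png',np.hstack([cv2.imread('pics/rT.png'),cv2.imread('pics/rS.png')]))
E
```

```text
[ 0.58185052 -0.24739896  0.176     ] [ 0.58577234 -0.24145001  0.176     ] [419.49217666 209.70776178] [321.5482039  275.83213495]
```

View pics/r.png

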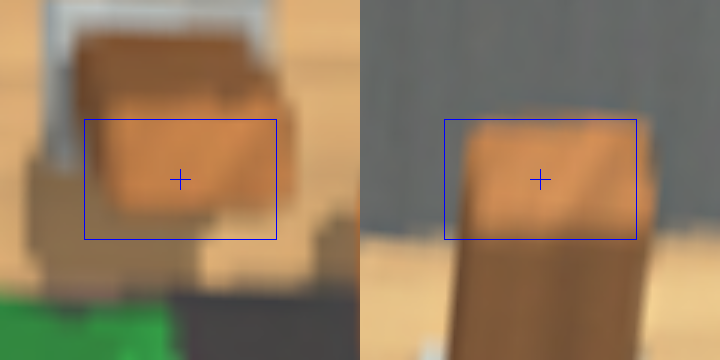

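In both views the handle top lies within a few mm of the rack-derived slot, so I place the feeler at about (0.584, -0.248). The joint centre is about (0.517, 0.140), with the slab's x axis at 101°. I'll raise the tool, turn it, then cross over.

Call:
servo_tool(targets=[{"xyz":[0,0,-2.5],"angular":[0,0,-6.6],"claw":5.5},{"xyz":[0,0,-2.5],"angular":[0,0,-6.6],"claw":5.5},{"xyz":[0,0,-2],"angular":[0,0,-6.6],"claw":5.5},{"xyz":[0,0,-1],"angular":[0,0,-6.6],"claw":5.5}], force=25)

```text
t: 0.5
eef_pos: [0.2998, 0.6052, 0.3304]
ee_rot: [-3.14, -0.001, 0.006]
force: [0.1, 0.4, -0.1]
width: 0.061
gripper_force: 0.0
```

Call:
servo_tool(targets=[{"xyz":[1.8,4.2,0],"angular":[0,0,0],"claw":5.5},{"xyz":[1.8,4.2,0],"angular":[0,0,0],"claw":5.5},{"xyz":[1.8,4.2,0],"angular":[0,0,0],"claw":5.5},{"xyz":[1.8,4.2,0],"angular":[0,0,0],"claw":5.5},{"xyz":[1.8,4.2,0],"angular":[0,0,0],"claw":5.5},{"xyz":[1.8,4.2,0],"angular":[0,0,0],"claw":5.5},{"xyz":[1.8,4.2,0],"angular":[0,0,0],"claw":5.5},{"xyz":[1.8,4.2,0],"angular":[0,0,0],"claw":5.5},{"xyz":[1.8,4.2,0],"angular":[0,0,0],"claw":5.5},{"xyz":[1.8,4.2,0],"angular":[0,0,0],"claw":5.5},{"xyz":[1.8,4.2,0],"angular":[0,0,0],"claw":5.5},{"xyz":[1.8,4.2,0],"angular":[0,0,0],"claw":5.5},{"xyz":[1.5,4.2,0],"angular":[0,0,0],"claw":5.5},{"xyz":[1.0,4.2,0],"angular":[0,0,0],"claw":5.5},{"xyz":[1,4.2,0],"angular":[0,0,0],"claw":5.5},{"xyz":[1,4.2,0],"angular":[0,0,0],"claw":5.5},{"xyz":[1,4.2,0],"angular":[0,0,0],"claw":5.5},{"xyz":[1,4.2,0],"angular":[0,0,0],"claw":5.5},{"xyz":[0,4.2,0],"angular":[0,0,0],"claw":5.5},{"xyz":[0,4.2,0],"angular":[0,0,0],"claw":5.5}])

```text
t: 2.5
eef_pos: [0.5812, -0.2366, 0.3279]
ee_rot: [-3.141, 0.001, 0.001]
force: [0.2, -0.7, 0.4]
width: 0.0549
gripper_force: 0.0
```

Call:
servo_tool(targets=[{"xyz":[0.3,1.1,3.8],"angular":[0,0,0],"claw":5.5},{"xyz":[0,0,4],"angular":[0,0,0],"claw":5.5},{"xyz":[0,0,3.5],"angular":[0,0,0],"claw":5.5},{"xyz":[0,0,0.8],"angular":[0,0,0],"claw":5.5}])

```text
t: 2.9
eef_pos: [0.5817, -0.2455, 0.2027]
ee_rot: [-3.14, 0.008, -0.0]
force: [-0.2, -0.8, -1.0]
width: 0.0551
gripper_force: 0.0
```

```bash
python3 - <<'E'
from h import *
a=grab('side','s1')['color'];b=grab('top','t1')['color']
cv2.imwrite('pics/v1.png',np.hstack([cv2.resize(i,(400,400),interpolation=cv2.INTER_CUBIC) for i in(a[200:320,260:380],b[150:270,360:480])]))
print(monitor.get_state()['eef_pos'])
E
```

```text
[ 0.58381027 -0.24583126  0.20651443]
```

View pics/v1.png

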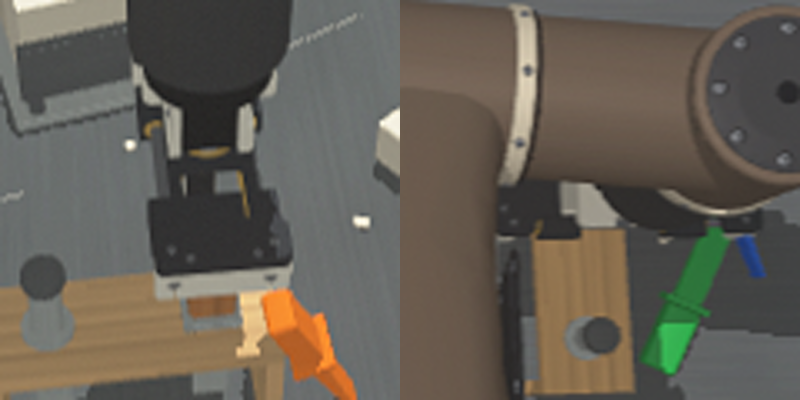

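The side view shows the gripper's body end (crop 220,240) directly above the feeler handle (crop 210,305). The green decoy settled by itself: it was already blurred by motion at the start. The orange one leans on the rack end, so I'll triangulate its height against the gripper body.

```bash
python3 - <<'E'
from h import *
T=load('top0');S=load('side0')
def tri(a,b):
    P=[foc(f)*0+np.array([[foc(f),0,f['cx']],[0,foc(f),f['cy']],[0,0,1]])@np.c_[f['R'],f['t']] for f in(T,S)]
    X=cv2.triangulatePoints(P[0],P[1],np.array(a,float).reshape(2,1),np.array(b,float).reshape(2,1));return (X[:3]/X[3]).ravel()
hs=lambda im:cv2.inRange(cv2.cvtColor(im,cv2.COLOR_BGR2HSV),(5,220,150),(16,255,255))
for n in('top0','side0','s1'):
    m=hs(load(n)['color']);c=max(cv2.findContours(m,0,2)[0],key=cv2.contourArea);print(n,cv2.approxPolyDP(c,2,True)[:,0].tolist())
for a,b in(((427,192),(344,290)),((430.5,196),(341,291))): print(tri(a,b))
print(proj(S,[.584-.039,-.246-.096,.2535]),proj(S,[.584+.039,-.246-.096,.2535]))
print(monitor.get_state()['eef_pos'])
E
```

```text
top0 [[404, 182], [412, 189], [412, 194], [417, 194], [421, 198], [430, 197], [430, 192], [424, 185]]Traceback (most recent call last):
  File "<stdin>", line 8, in <module>
ValueError: max() iterable argument is empty
```

```bash
python3 - <<'E'
from h import *
T=load('top0');S=load('side0')
def tri(a,b):
    P=[np.array([[foc(f),0,f['cx']],[0,foc(f),f['cy']],[0,0,1]])@np.c_[f['R'],f['t']] for f in(T,S)]
    X=cv2.triangulatePoints(P[0],P[1],np.array(a,float).reshape(2,1),np.array(b,float).reshape(2,1));X=(X[:3]/X[3]).ravel();return X,proj(T,X)-a,proj(S,X)-b
for a,b in(((427,194.5),(344,291)),((430.5,197),(339,291)),((421,198),(339,291))): print(tri(a,b))
print(proj(S,[.584-.039,-.246-.096,.2535]),proj(S,[.584+.039,-.246-.096,.2535]))
E
```

```text
(array([ 0.62594671, -0.27787597,  0.15223432]), array([-0.00760299, -0.34587353]), array([-0.41919693,  0.07829797]))
(array([ 0.61562777, -0.28419475,  0.1630912 ]), array([0.00958676, 0.32264763]), array([ 0.39293376, -0.07331733]))
(array([ 0.61803556, -0.26507833,  0.13595017]), array([-0.00129644, -0.04666315]), array([-0.05621625,  0.01038049]))
[308.27562146 291.00991509] [348.60447085 287.39456033]
```

The body will pass about 25 mm above the orange top (z about 0.16) and the fingers stay clear of it, so I descend and close.

Call:
servo_tool(targets=[{"xyz":[0,0.1,2],"angular":[0,0,0],"claw":4.6},{"xyz":[0,0,2],"angular":[0,0,0],"claw":4.6},{"xyz":[0,0,1.6],"angular":[0,0,0],"claw":4.6},{"xyz":[0,0,0],"angular":[0,0,0],"claw":4.6}])

```text
t: 3.4
eef_pos: [0.5845, -0.2466, 0.1518]
ee_rot: [-3.142, 0.001, 0.001]
force: [-0.1, -1.0, -0.7]
width: 0.0463
gripper_force: 0.0
```

Call:
servo_tool(targets=[{"xyz":[0,0,0],"angular":[0,0,0],"claw":1.5},{"xyz":[0,0,0],"angular":[0,0,0],"claw":1},{"xyz":[0,0,0],"angular":[0,0,0],"claw":1},{"xyz":[0,0,0],"angular":[0,0,0],"claw":1},{"xyz":[0,0,0],"angular":[0,0,0],"claw":1},{"xyz":[0,0,0],"angular":[0,0,0],"claw":1}], force=40)

```text
t: 4.0
eef_pos: [0.5848, -0.2471, 0.1526]
ee_rot: [3.141, -0.001, 0.001]
force: [-1.1, -0.0, 5.8]
width: 0.0199
gripper_force: 40.0
```

Call:
servo_tool(targets=[{"xyz":[0,0,-0.5],"angular":[0,0,0],"claw":1},{"xyz":[0,0,-1.5],"angular":[0,0,0],"claw":1},{"xyz":[0,0,-2],"angular":[0,0,0],"claw":1},{"xyz":[0,0,-2],"angular":[0,0,0],"claw":1},{"xyz":[0,0,-2],"angular":[0,0,0],"claw":1},{"xyz":[0,0,-2],"angular":[0,0,0],"claw":1},{"xyz":[0,0,-2],"angular":[0,0,0],"claw":1},{"xyz":[0,0,-2],"angular":[0,0,0],"claw":1},{"xyz":[0,0,-1],"angular":[0,0,0],"claw":1},{"xyz":[0,0,0],"angular":[0,0,0],"claw":1}])

```text
t: 5.0
eef_pos: [0.5848, -0.2469, 0.3027]
ee_rot: [3.141, -0.002, 0.001]
force: [-0.7, 0.2, -2.1]
width: 0.0198
gripper_force: 40.0
```

```bash
python3 - <<'E'
from h import *
a=grab('side','s2')['color']
cv2.imwrite('pics/v2.png',cv2.resize(a[190:310,250:410],(800,600),interpolation=cv2.INTER_CUBIC))
s=monitor.get_state();print(s['eef_pos'],s['ee_rot'],s['width'],s['q'],s['force'])
E
```

```text
[ 0.58429557 -0.24665388  0.30127883] [-3.14108204e+00 -1.52725523e-04  7.97514920e-04] 0.019912350097132336 [-9.25251667e-02  2.64592746e-01 -1.79907816e-03 -5.41742929e-04
 -1.30430006e+00  1.66426169e+00] [ 0.07850272  0.62653021 -3.09286799]
```

View pics/v2.png

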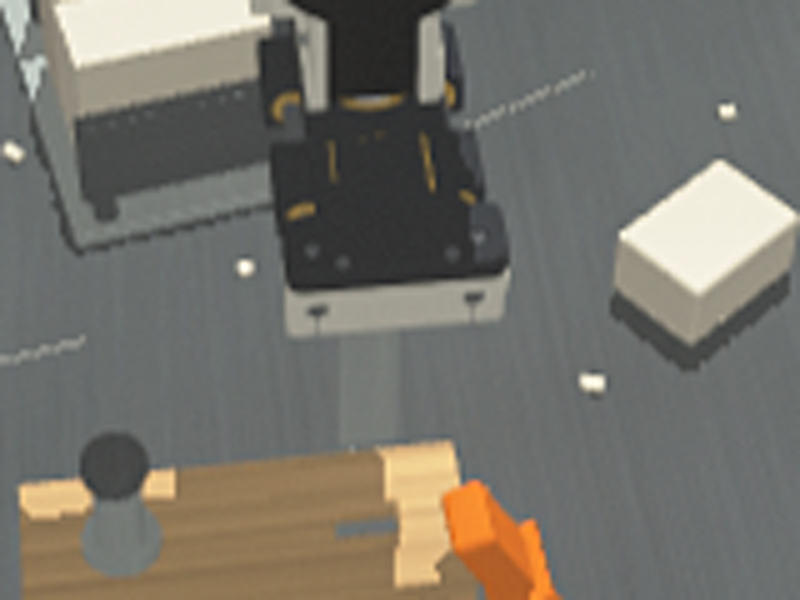

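The blade hangs free and upright under the gripper, from about (370,335) to (368,445) in the crop. The slot is empty and the chisel is still in place. Next I carry the feeler over the joint and turn 11.3°.

Call:
servo_tool(targets=[{"xyz":[-0.3,-2,0],"angular":[0,0,0],"claw":1},{"xyz":[-0.7,-3.5,0],"angular":[0,0,0],"claw":1},{"xyz":[-0.7,-4.2,0],"angular":[0,0,0],"claw":1},{"xyz":[-0.7,-4.2,0],"angular":[0,0,0],"claw":1},{"xyz":[-0.7,-4.2,0],"angular":[0,0,0],"claw":1},{"xyz":[-0.7,-4.2,0],"angular":[0,0,0],"claw":1},{"xyz":[-0.7,-4.2,0],"angular":[0,0,0],"claw":1},{"xyz":[-0.7,-4.2,0],"angular":[0,0,0],"claw":1},{"xyz":[-0.7,-3.5,0],"angular":[0,0,0],"claw":1},{"xyz":[-0.5,-2.5,0],"angular":[0,0,0],"claw":1},{"xyz":[-0.3,-2,0],"angular":[0,0,-3],"claw":1},{"xyz":[0,0,0],"angular":[0,0,-5],"claw":1},{"xyz":[0,0,0],"angular":[0,0,-3.3],"claw":1},{"xyz":[0,0,0],"angular":[0,0,0],"claw":1}])

```text
t: 6.45
eef_pos: [0.5163, 0.1401, 0.3]
ee_rot: [3.141, 0.002, 0.199]
force: [0.6, -0.0, -2.1]
width: 0.0196
gripper_force: 40.0
```

```bash
python3 - <<'E'
from h import *
S=load('s2');print('tip proj pre',proj(S,[.5843,-.2466,.1638]),'seen 323.8,279')
f=grab('side','s3');a=f['color'];g=grab('top','t3')
s=monitor.get_state();print(s['eef_pos'],s['ee_rot'],s['force'])
x=s['eef_pos'];print('tip proj',proj(f,x-[0,0,.1375]))
u,v=np.round(proj(f,[.517,.14,.105])).astype(int);print(u,v)
i=cv2.resize(a[v-60:v+30,u-60:u+60],(800,600),interpolation=cv2.INTER_CUBIC)
cv2.imwrite('pics/v3.png',i);print('origin',u-60,v-60,'scale 6.667')
E
```

```text
tip proj pre [322.85723273 277.88720311] seen 323.8,279
[0.51657852 0.13988219 0.30053152] [3.14115042e+00 1.65406698e-03 1.96310357e-01] [-0.15135863  1.01730748 -1.69255979]
tip proj [282.38852562 166.58501712]
284 182
origin 224 122 scale 6.667
```

View pics/v3.png

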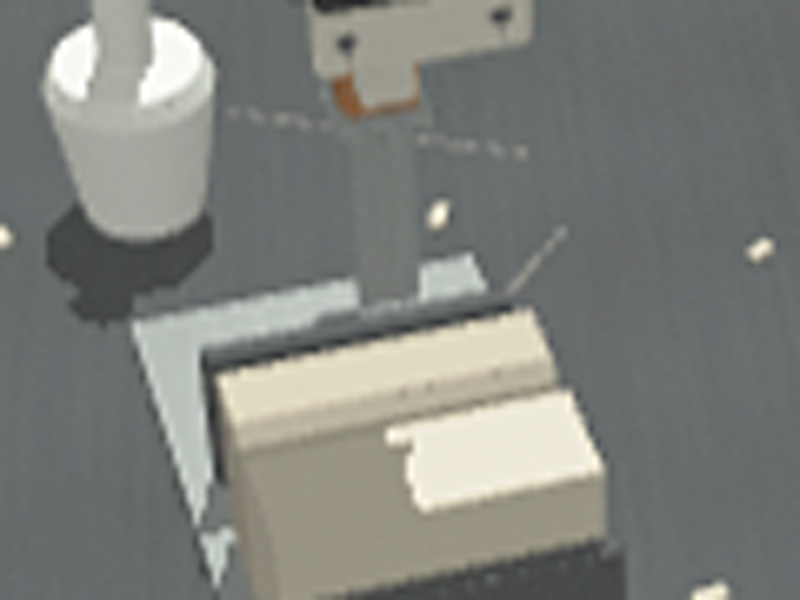

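The tip is seen at crop (388,300), i.e. pixel (282,167), which matches the prediction, and the blade hangs upright over mid-joint. I'll lower it.

Call:
servo_tool(targets=[{"xyz":[0,0,1.5],"angular":[0,0,0],"claw":1},{"xyz":[0,0,2],"angular":[0,0,0],"claw":1},{"xyz":[0,0,1.5],"angular":[0,0,0],"claw":1},{"xyz":[0,0,0],"angular":[0,0,0],"claw":1},{"xyz":[0,0,0],"angular":[0,0,0],"claw":1}])

```text
t: 7.05
eef_pos: [0.5171, 0.1398, 0.2517]
ee_rot: [3.141, 0.0, 0.197]
force: [-0.5, -0.1, -2.2]
width: 0.0197
gripper_force: 40.0
```

Call:
servo_tool(targets=[{"xyz":[0,0,0.3],"angular":[0,0,0],"claw":1},{"xyz":[0,0,0.3],"angular":[0,0,0],"claw":1},{"xyz":[0,0,0.2],"angular":[0,0,0],"claw":1},{"xyz":[0,0,0],"angular":[0,0,0],"claw":1}])

```text
t: 7.45
eef_pos: [0.5169, 0.14, 0.2434]
ee_rot: [-3.142, 0.0, 0.198]
force: [-0.4, 0.7, -2.1]
width: 0.0198
gripper_force: 40.0
```

Tip is now near z 0.106, still free. Continuing in small steps.

Call:
servo_tool(targets=[{"xyz":[0,0,0.2],"angular":[0,0,0],"claw":1},{"xyz":[0,0,0.2],"angular":[0,0,0],"claw":1},{"xyz":[0,0,0],"angular":[0,0,0],"claw":1}])

```text
t: 7.75
eef_pos: [0.5168, 0.14, 0.2392]
ee_rot: [3.141, 0.0, 0.198]
force: [0.0, -0.1, -2.6]
width: 0.0199
gripper_force: 40.0
```

Call:
servo_tool(targets=[{"xyz":[0,0,0.2],"angular":[0,0,0],"claw":1},{"xyz":[0,0,0.2],"angular":[0,0,0],"claw":1},{"xyz":[0,0,0],"angular":[0,0,0],"claw":1}])

```text
t: 8.05
eef_pos: [0.5168, 0.14, 0.2352]
ee_rot: [3.141, 0.001, 0.198]
force: [0.6, 0.4, -2.7]
width: 0.0199
gripper_force: 40.0
```

Call:
servo_tool(targets=[{"xyz":[0,0,0.2],"angular":[0,0,0],"claw":1},{"xyz":[0,0,0.2],"angular":[0,0,0],"claw":1},{"xyz":[0,0,0],"angular":[0,0,0],"claw":1}])

```text
t: 8.35
eef_pos: [0.5168, 0.14, 0.2312]
ee_rot: [3.141, 0.001, 0.198]
force: [0.3, -0.2, -2.5]
width: 0.0197
gripper_force: 40.0
```

The tip is in the parallel part of the joint, still without contact.

Call:
servo_tool(targets=[{"xyz":[0,0,0.3],"angular":[0,0,0],"claw":1},{"xyz":[0,0,0.3],"angular":[0,0,0],"claw":1},{"xyz":[0,0,0],"angular":[0,0,0],"claw":1}])

```text
t: 8.65
eef_pos: [0.5167, 0.1399, 0.225]
ee_rot: [3.141, 0.001, 0.198]
force: [-0.3, -0.8, -2.2]
width: 0.0199
gripper_force: 40.0
```

Call:
servo_tool(targets=[{"xyz":[0,0,0.3],"angular":[0,0,0],"claw":1},{"xyz":[0,0,0.3],"angular":[0,0,0],"claw":1},{"xyz":[0,0,0],"angular":[0,0,0],"claw":1}])

```text
t: 8.95
eef_pos: [0.5167, 0.1399, 0.219]
ee_rot: [3.141, 0.001, 0.198]
force: [-0.8, -0.4, -2.0]
width: 0.0194
gripper_force: 40.0
```

Call:
servo_tool(targets=[{"xyz":[0,0,0.3],"angular":[0,0,0],"claw":1},{"xyz":[0,0,0.2],"angular":[0,0,0],"claw":1},{"xyz":[0,0,0],"angular":[0,0,0],"claw":1}])

```text
t: 9.25
eef_pos: [0.5168, 0.14, 0.2142]
ee_rot: [3.141, 0.001, 0.198]
force: [1.0, -0.1, -2.8]
width: 0.0203
gripper_force: 40.0
```

Call:
servo_tool(targets=[{"xyz":[0,0,0.3],"angular":[0,0,0],"claw":1},{"xyz":[0,0,0.2],"angular":[0,0,0],"claw":1},{"xyz":[0,0,0],"angular":[0,0,0],"claw":1}])

```text
t: 9.55
eef_pos: [0.5168, 0.14, 0.2092]
ee_rot: [3.141, 0.001, 0.198]
force: [0.5, 0.5, -1.7]
width: 0.0201
gripper_force: 40.0
```

Call:
servo_tool(targets=[{"xyz":[0,0,0.3],"angular":[0,0,0],"claw":1},{"xyz":[0,0,0.2],"angular":[0,0,0],"claw":1},{"xyz":[0,0,0],"angular":[0,0,0],"claw":1}])

```text
t: 9.85
eef_pos: [0.5168, 0.1399, 0.2042]
ee_rot: [3.141, 0.001, 0.198]
force: [-1.1, 0.4, -3.2]
width: 0.0196
gripper_force: 40.0
```

Call:
servo_tool(targets=[{"xyz":[0,0,0.3],"angular":[0,0,0],"claw":1},{"xyz":[0,0,0.2],"angular":[0,0,0],"claw":1},{"xyz":[0,0,0],"angular":[0,0,0],"claw":1}])

```text
t: 10.15
eef_pos: [0.5169, 0.1398, 0.1992]
ee_rot: [3.141, 0.0, 0.198]
force: [1.0, -1.3, -3.4]
width: 0.0201
gripper_force: 40.0
```

Call:
servo_tool(targets=[{"xyz":[0,0,0.2],"angular":[0,0,0],"claw":1},{"xyz":[0,0,0.2],"angular":[0,0,0],"claw":1},{"xyz":[0,0,0],"angular":[0,0,0],"claw":1}])

```text
t: 10.45
eef_pos: [0.517, 0.1399, 0.1953]
ee_rot: [3.141, 0.0, 0.198]
force: [1.3, -2.0, -3.2]
width: 0.0198
gripper_force: 40.0
```

Call:
servo_tool(targets=[{"xyz":[0,0,0.2],"angular":[0,0,0],"claw":1},{"xyz":[0,0,0.1],"angular":[0,0,0],"claw":1},{"xyz":[0,0,0],"angular":[0,0,0],"claw":1}])

```text
t: 10.75
eef_pos: [0.517, 0.14, 0.1924]
ee_rot: [3.141, 0.0, 0.198]
force: [2.0, -2.6, -2.7]
width: 0.0196
gripper_force: 40.0
```

Call:
servo_tool(targets=[{"xyz":[0,0,0.2],"angular":[0,0,0],"claw":1},{"xyz":[0,0,0.1],"angular":[0,0,0],"claw":1},{"xyz":[0,0,0],"angular":[0,0,0],"claw":1}])

```text
t: 11.05
eef_pos: [0.5171, 0.1401, 0.1895]
ee_rot: [-3.142, -0.0, 0.198]
force: [1.2, -3.6, -2.1]
width: 0.0195
gripper_force: 40.0
```

Lateral force is building towards the fixed side (about 3.8 N), so the blade is only touching the sprung slab. I'll shift towards the fixed slab (tool +y) to balance it.

Call:
servo_tool(targets=[{"xyz":[0,0.05,0],"angular":[0,0,0],"claw":1},{"xyz":[0,0,0],"angular":[0,0,0],"claw":1},{"xyz":[0,0,0],"angular":[0,0,0],"claw":1}])

```text
t: 11.35
eef_pos: [0.5171, 0.1399, 0.1895]
ee_rot: [-3.141, -0.0, 0.198]
force: [1.1, -1.3, -2.4]
width: 0.0198
gripper_force: 40.0
```

Call:
servo_tool(targets=[{"xyz":[0,0.03,0],"angular":[0,0,0],"claw":1},{"xyz":[0,0,0],"angular":[0,0,0],"claw":1},{"xyz":[0,0,0],"angular":[0,0,0],"claw":1}])

```text
t: 11.65
eef_pos: [0.5171, 0.1397, 0.1895]
ee_rot: [-3.141, -0.0, 0.198]
force: [0.6, 0.6, -2.3]
width: 0.0201
gripper_force: 40.0
```

Call:
servo_tool(targets=[{"xyz":[0,-0.01,0.2],"angular":[0,0,0],"claw":1},{"xyz":[0,-0.01,0.2],"angular":[0,0,0],"claw":1},{"xyz":[0,0,0],"angular":[0,0,0],"claw":1},{"xyz":[0,0,0],"angular":[0,0,0],"claw":1}])

```text
t: 12.05
eef_pos: [0.5177, 0.1399, 0.186]
ee_rot: [-3.141, -0.001, 0.198]
force: [0.5, 3.4, 3.5]
width: 0.02
gripper_force: 40.0
```

Call:
servo_tool(targets=[{"xyz":[0,-0.01,0.2],"angular":[0,0,0],"claw":1},{"xyz":[0,-0.01,0.2],"angular":[0,0,0],"claw":1},{"xyz":[0,0,0],"angular":[0,0,0],"claw":1},{"xyz":[0,0,0],"angular":[0,0,0],"claw":1}])

```text
t: 12.45
eef_pos: [0.5177, 0.1401, 0.182]
ee_rot: [-3.141, -0.002, 0.198]
force: [0.9, 3.0, 4.9]
width: 0.0199
gripper_force: 40.0
```

Call:
servo_tool(targets=[{"xyz":[0,-0.02,0.2],"angular":[0,0,0],"claw":1},{"xyz":[0,-0.02,0.2],"angular":[0,0,0],"claw":1},{"xyz":[0,-0.01,0.1],"angular":[0,0,0],"claw":1},{"xyz":[0,0,0],"angular":[0,0,0],"claw":1},{"xyz":[0,0,0],"angular":[0,0,0],"claw":1}])

```text
t: 12.95
eef_pos: [0.5176, 0.1404, 0.1772]
ee_rot: [-3.141, -0.002, 0.199]
force: [-0.4, 3.6, 6.0]
width: 0.02
gripper_force: 40.0
```

```bash
python3 - <<'E'
from rect import *
T0=load('side0');c=(.5192,.1304)
for n in('side','top'):
    for k in(0,1):
        f=load(n+'0') if k==0 else grab(n,n+'4')
        a,b,im=rect(f,c,np.radians(101.3),.105,.07,.065)
        g=cv2.cvtColor(im,cv2.COLOR_BGR2GRAY).astype(float)
        # sprung outer edge near a=+53mm, fixed edge near -54, bins along b
        for lo,hi in((-.062,-.03),(.03,.062)):
            p=g[(b>lo)&(b<hi)].mean(0);d=np.abs(np.gradient(p))
            e=[]
            for c0 in(-.054,.054):
                m=np.abs(a-c0)<.007;e.append((a[m]*d[m]).sum()/d[m].sum()*1000)
            print(n,k,lo,np.round(e,2))
s=monitor.get_state();print(s['force'],s['eef_pos'],s['ee_rot'])
E
```

```text
side 0 -0.062 [-54.4   53.42]
side 0 0.03 [-55.12  53.02]
side 1 -0.062 [-54.52  53.94]
side 1 0.03 [-52.86  54.78]
top 0 -0.062 [-53.3   54.78]
top 0 0.03 [-54.    53.62]
top 1 -0.062 [-53.57  56.16]
top 1 0.03 [-54.38  56.6 ]
[0.88956101 2.67335897 6.28507367] [0.51756704 0.14040539 0.17718057] [-3.14143466e+00 -1.46287858e-03  1.98523467e-01]
```

Push is about 8.4 N with the slab given roughly 1.1 mm. I'll go 3 mm deeper for margin and let it settle.

Call:
servo_tool(targets=[{"xyz":[0,-0.02,0.15],"angular":[0,0,0],"claw":1},{"xyz":[0,-0.02,0.15],"angular":[0,0,0],"claw":1},{"xyz":[0,0,0],"angular":[0,0,0],"claw":1},{"xyz":[0,0,0],"angular":[0,0,0],"claw":1},{"xyz":[0,0,0],"angular":[0,0,0],"claw":1},{"xyz":[0,0,0],"angular":[0,0,0],"claw":1}])

```text
t: 13.65
eef_pos: [0.5175, 0.1406, 0.1742]
ee_rot: [3.141, -0.001, 0.199]
force: [-0.6, 2.4, 6.4]
width: 0.0198
gripper_force: 40.0
```

```bash
python3 - <<'E'
from h import *
a=grab('side','s5')['color'];F=[]
for i in range(6): viewer.grab_frame('side');s=monitor.get_state();F.append(s['force'])
print(np.mean(F,0),s['eef_pos'],s['ee_rot'],s['qd'],s['gripper_force'])
cv2.imwrite('pics/v5.png',cv2.resize(a[120:210,224:344],(800,600),interpolation=cv2.INTER_CUBIC))
E
```

```text
[0.31867375 2.45989    6.31664995] [0.51756502 0.14063179 0.17426883] [ 3.14149622e+00 -1.50994489e-03  1.98505556e-01] [ 0.00054515  0.00047106 -0.00087864 -0.00044774 -0.00068254  0.00105252] 40.00237226486206
```

View pics/v5.png

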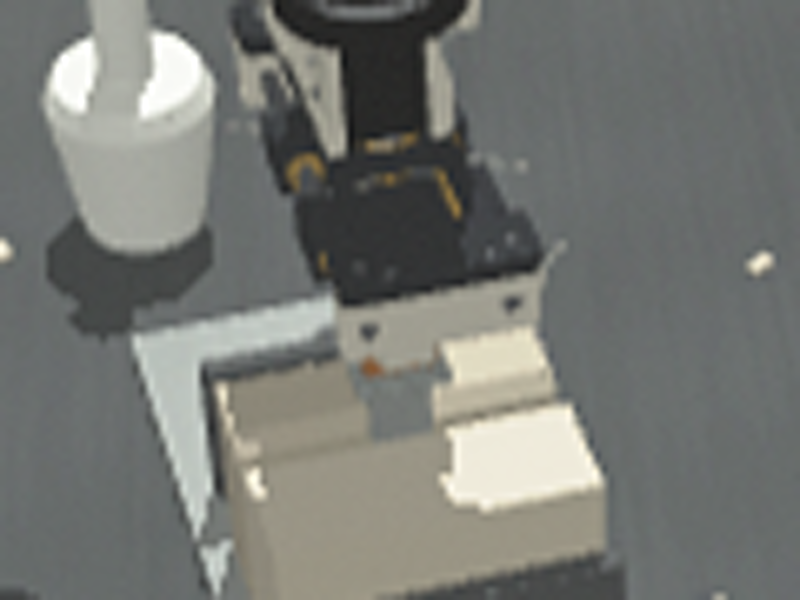

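The blade stands upright in the joint at crop (400,405), square to it, with the mallet untouched. The push is steady at about 8.6 N with a slight lateral bias, and both faces are loaded. Handing in.

```bash
python3 -c "
from station import order;print(order.job_done())"
```

```text
the job is handed in; nothing more can be done
None
```

I handed the job in with the feeler gripped upright and still in the joint, pushed at about 8.6 N; I estimate the sprung slab has given about 1.4 mm (worked out from the depth, not measured directly), and no verdict came back.

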